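# Fit the circuit card into the open control unit

### The arm

A 7-joint arm with a two-finger parallel gripper is mounted at the origin on the work surface. World frame = base frame: x ahead of the robot, y to its left, z up, the work surface at z = 0. Lengths are in mm, angles in rad, forces in N, time in s.
With the tool pointing down it reaches from about 400 to 850 mm from the base axis. Payload 4.5 kg.
Tool frame: the origin (TCP) lies at the very end of the fingers, on their centre line; the grasp point (between the pads) lies ctrl.pinch_z behind it (ctrl.pinch_z is the distance from the TCP to the grasp point, in mm); z points along the fingers, y is the direction in which the jaws open and shut (so a half turn about z gives the same grasp; the last joint's range is limited). The gripper opens to 88 mm and grips with 3 to 60 N. Pads are 18 mm wide; open, the fingers measure 123 mm over their backs; the gripper's body (75 mm by 187 mm) begins 45 mm behind the grasp point.
Start: joints at [1.296, 0.689, -0.195, 1.565, 0.157, 0.902, -0.215], TCP at [189.976, -595.451, 238.743] pointing down, gripper open.
Joint ranges: [-3.01, 3.01], [-0.46, 2.08], [-1.47, 1.51], [0.13, 2.56], [-1, 4.14], [0.04, 2.09], [-2.66, 2.66]. Speed limits (rad/s): [2.57, 2.57, 3.14, 3.14, 3.14, 3.14, 3.14].

### API

Orientations are given as a unit quaternion [w, x, y, z].
In Python, from station import ctrl, effector, imaging gives the robot as it stands. Calls block until the motion is done:
- ctrl.move_pose(position, orientation): joint-space move of the TCP to a pose.
- ctrl.move_linear(position, speed=150, orientation=None, until_force=None): straight line of the TCP; orientation=None keeps the orientation; speed is the mean speed in mm/s. With until_force (N) it stops when the force on the tool has changed by that much, and returns True; else False.
- ctrl.movej(angles): joint-space move.
- effector.open_jaws() and effector.close(force=None): open the fingers fully, or close them until they stop; force is the grip in N (None keeps the last).
- ctrl.sleep(seconds).
- ctrl.inverse_kinematics(position, orientation): joint angles nearest the present ones, or None.
- ctrl.get_state(): the state.
- imaging.read_camera(name): name is "scene" or "top"; returns the picture (480x640x3 uint8, red, green, blue); there is no depth.
- imaging.camera_params(name): a dict with "intrinsics" (3x3 intrinsics, pixels), "k1" (the pictures are not rectified: a ray, as slopes to the right and down, at radius r is drawn at 1 + k1 r^2 times it, then the intrinsics apply), "xyz" and "attitude" of the camera in the world. Camera axes: x right, y up, looking along -z (the intrinsics and any distortion apply to the point x, -y, -z); pixel columns grow to the right and rows downward; lengths in mm; the calibration is good to about 2 mm. A picture is of the moment at which its call begins. camera_params takes no time and is no camera call.
A pose or a line that the arm cannot do raises ctrl.PlanningError and nothing moves.
- ctrl.sign_off(): hands the job in, once; it reports no verdict.
The state is a dict: "time_s": time; "joint_pos": joint angles; "joint_velocities": joint speeds; "joint_efforts": joint torques, N m; "ee_pos": TCP position; "tcp_rot": TCP orientation; "force": force on the tool from outside, world axes, zero at the start; "torque": the same for the moment, N m; "finger_gap": finger opening in mm.
Only numpy, scipy, OpenCV 4.12 (cv2) and the standard library are available. Lean on these libraries where they do the work, as an engineer would, in place of code of your own. Each camera call takes 0.05 s, during which the arm holds its last target. There are 200 camera calls.

### The job

Take the full-width circuit card out of the stand and slide it down edgewise into the free pair of card guides in the open control unit, then press it down until it is fully home in its socket, and let go. Lower it into the guides rather than dropping it, and leave the narrower card and the other things on the bench where they are.

Things in the scene. Friction and masses are not known exactly. Their poses are not given: they have to be found in the camera images.
- card: the card to fit: upright green circuit card, 110 mm wide (its x), 5 mm thick (its y), 110 mm tall in all; origin at the middle of its lower edge, z up. Low black chips on one face are look only; either face may look either way when fitted. 0.1 to 0.23 kg. It stands in one of the stand's two slots, leaning up to 0.06 rad
- card_grip (a point): centre of the card's grey grip bar, 100 mm above its lower edge: 70 mm long (card's x), 12 mm thick (y), 20 mm tall; hold it here from above, fingers either side in y
- short_card: narrower card in the other slot of the stand, 80 mm wide, otherwise like the card; leave it alone
- stand: grey card stand on the bench, 130 x 150 mm (x, y), two slots 7 mm wide along its x at y = -35 and +35 mm, slot floor 8 mm and rib tops 38 mm above its origin (centre of its underside); fixed
- unit: open control unit: white tray with orange stripe, 160 x 250 mm (x, y), walls 45 mm high, origin at the centre of its underside; fixed. Three bays at y = -75, 0 and +75 mm, each with a pair of guides; two bays already hold a fixed card, whose top stands 128 mm above the bench
- bay: the free bay, fixed: origin at the bay's centre on the tray, 6 mm above the bench, axes parallel to the unit's. Two upright black channels face each other along x, 114 mm between their webs, centred on x = 0; between them at the foot is the socket. A card that is home stands on solid stops, its lower edge 12 mm above this origin
- slot_nominal (a point): 70 mm above the bay's origin, at the top of the low flanges, y = 0. The slot between the flanges is 7 mm wide in y, but the pair of channels with its socket is clamped anywhere within 5 mm either side of y = 0, and no pose tells where: find it by touch or sight. The clamp holds against sideways pushes below 25 N
- flange_top (a point): 100 mm above the bay's origin, at the top of the tall flanges. Flanges on the slot's -y side and the webs end at 70 mm, those on the +y side at 100 mm, so a card can be brought against the tall ones from the -y side, above the low ones, then slid down. Flanges are 4 mm thick in y and reach in to 47 mm from the middle in x
- socket (a joint): grey socket bar at the foot of the free guides: 0 = up (its top 20 mm above the bay's origin), 0.008 m = fully down. It slides down stiffly under about 12 N and stays where it is left (no spring back); the card's weight alone does not move it
- reagent: white bottle, 60 mm across, 130 mm tall, origin under its centre; bystander
- beaker: glass beaker, 66 mm across, 80 mm tall; bystander
- driver: screwdriver lying on the bench; bystander
- marker: white marker pen lying on the bench, 120 mm long; bystander
- jar: amber jar, 56 mm across, 60 mm tall; bystander
- cover: white flat cover plate, 120 x 90 x 12 mm; bystander
Not all that is in view belongs to the job. Leave any purple or red look-alike of the stand alone.

How it is judged (in metres and radians):
On the way, in this order (a step that is already met when the one before it is completed fails the run):
1. the card is lifted clear of the stand (z of card in the frame of stand above 0.045 m), for 0.1 s.
2. the card stands upright between the free guides, its lower edge below their tops (z of card in the frame of bay below 0.06 m and horizontal distance between card and bay below 0.01 m and angle between card's own z axis and vertical below 0.12 rad), for 0.1 s.
At the end, for the whole second after the job is handed in: The card stands upright (within 0.06 rad) in the free guides, along them (within 0.06 rad), within 10 mm of the bay's centre, its lower edge 9 to 14.5 mm above the bay's origin and the socket pushed down more than 6 mm, at rest and released (value of joint socket above 0.006 m and z of card in the frame of bay between 0.009 and 0.0145 m and horizontal distance between card and bay below 0.01 m and angle between the x axis of card and the x axis of bay, either way round below 0.06 rad and angle between card's own z axis and vertical below 0.06 rad and linear speed of card below 0.01 m/s); the robot touches nothing.
It fails at once if the card is dropped into the guides (faster than 0.5 m/s there) (linear speed of card above 0.5 m/s and horizontal distance between card and bay below 0.03 m and z of card in the frame of bay below 0.07 m).
It fails at once if the narrower card or another thing on the bench is moved by more than 30 mm (distance of any of short_card, reagent, beaker, driver, marker, jar, cover from where it was at the start of the episode above 0.03 m).
It also fails if it takes over 50 s, if anything falls off the work surface, if the arm or the gripper's body presses on something with over 40 N, if the wrist force passes 120 N, or if a joint passes its speed limit or range.

## Working session

There is one attempt and no reset: what is moved stays moved. The work goes in short steps, each a Python script; the robot and the scene stay as the last script left them, time stands still between calls to the robot, and variables do not carry over. Pictures are saved under pics/ and viewed, about 8 in all and at most 12, crops included, and the job is handed in when it is done.

```bash
ls; mkdir -p pics; python3 - <<'E'
from station import ctrl, effector, imaging
import cv2
for n in ("scene","top"):
    im=imaging.read_camera(n); cv2.imwrite(f"pics/{n}0.png",im[:,:,::-1]); print(n,imaging.camera_params(n))
s=ctrl.get_state(); print(s['time_s'],s['tcp_rot'],s['ee_pos'],ctrl.pinch_z)
E
```

```text
pics
scene {'intrinsics': array([[445.53331   ,   0.        , 326.86254334],
       [  0.        , 445.53331   , 238.58299703],
       [  0.        ,   0.        ,   1.        ]]), 'k1': -0.01333085126137367, 'xyz': array([797.409112  , 468.55740667, 810.80681088]), 'attitude': array([0.26337305, 0.08771874, 0.29001365, 0.9158778 ])}
top {'intrinsics': array([[609.75941408,   0.        , 326.73362708],
       [  0.        , 609.75941408, 240.13265823],
       [  0.        ,   0.        ,   1.        ]]), 'k1': -0.2067255032526808, 'xyz': array([ 402.69765215,   63.21500709, 1417.27518245]), 'attitude': array([ 0.71625516,  0.01678398, -0.03243546, -0.69688219])}
0.1 [-7.57441961e-04  9.88096491e-01  1.53833407e-01 -1.85567929e-04] [ 189.73665116 -594.93868694  238.02637746] 18.700000000000003
```

View pics/scene0.png

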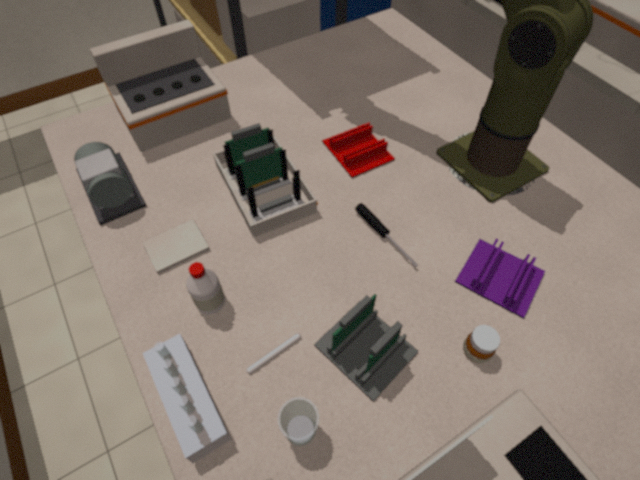

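View pics/top0.png

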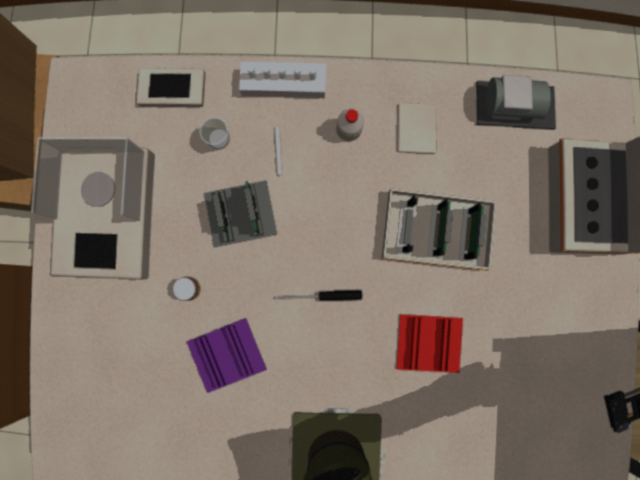

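The scene view shows the stand at about (366,345) and the unit at (265,185). In the top view they are at (240,213) and (438,230), with the free bay at the unit's left end, near (405,225). Next I'll view enlarged crops of both.

```bash
cat > h.py <<'E'
import numpy as np, cv2
from scipy.spatial.transform import Rotation as R
from station import ctrl, effector, imaging
P={n:imaging.camera_params(n) for n in("scene","top")}
def q2R(q): return R.from_quat(np.r_[q[1:],q[0]]).as_matrix()
def D(n): return np.array([P[n]['k1'],0,0,0,0.])
def ray(n,uv):
    p=cv2.undistortPoints(np.array(uv,float).reshape(-1,1,2),P[n]['intrinsics'],D(n))[:,0]
    d=np.c_[p[:,0],-p[:,1],-np.ones(len(p))]@q2R(P[n]['attitude']).T
    return P[n]['xyz'],d
def onz(n,uv,z):
    c,d=ray(n,uv); return c+d*((z-c[2])/d[:,2])[:,None]
def tri(uvs,uvt):
    c1,d1=ray("scene",[uvs]);c2,d2=ray("top",[uvt]);d1=d1[0];d2=d2[0]
    s=np.linalg.lstsq(np.c_[d1,-d2],c2-c1,rcond=None)[0]
    a=c1+s[0]*d1;b=c2+s[1]*d2; return (a+b)/2,np.linalg.norm(a-b)
def proj(n,X):
    A=q2R(P[n]['attitude']); p=(np.atleast_2d(X)-P[n]['xyz'])@A; 
    q=np.c_[p[:,0],-p[:,1],-p[:,2]]
    return cv2.projectPoints(q,np.zeros(3),np.zeros(3),P[n]['intrinsics'],D(n))[0][:,0]
def crop(im,x,y,w,h,s): return cv2.resize(im[y:y+h,x:x+w],None,fx=s,fy=s,interpolation=cv2.INTER_CUBIC)[:,:,::-1]
E
python3 - <<'E'
from h import *
t=cv2.imread("pics/top0.png")[:,:,::-1];s=cv2.imread("pics/scene0.png")[:,:,::-1]
a=np.hstack([crop(t,195,170,90,90,4.4),crop(t,375,180,90,90,4.4)]) 
cv2.imwrite("pics/ct.png",a); print(a.shape)
b=np.hstack([crop(s,310,285,112,116,3.5),crop(s,210,120,112,116,3.5)])
cv2.imwrite("pics/cs.png",b)
E
```

```text
(396, 792, 3)
```

View pics/ct.png

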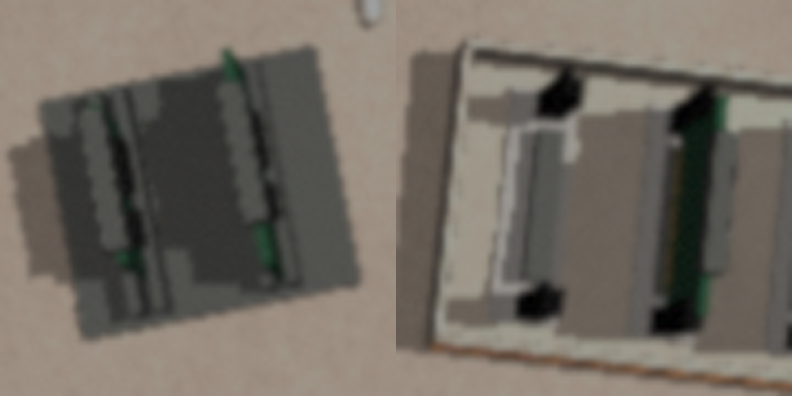

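View pics/cs.png

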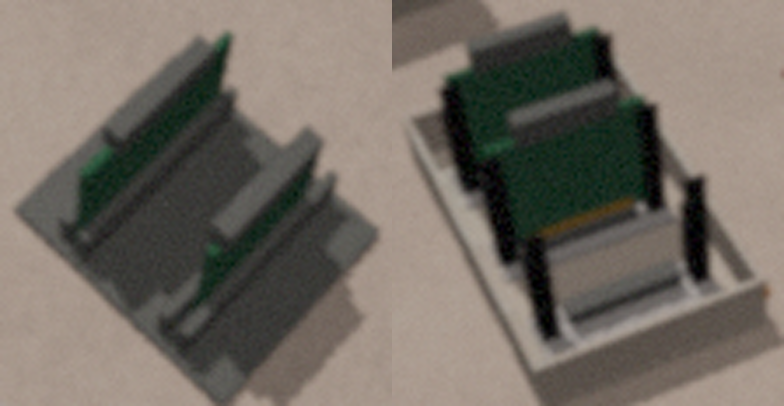

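```bash
python3 - <<'E'
from h import *
np.set_printoptions(precision=1,suppress=True)
T=lambda L,ox,oy,s,cx=0:[((x-cx)/s+ox,y/s+oy) for x,y in L]
st=onz("top",T([(40,100),(315,47),(360,280),(80,340)],195,170,4.4),8); print("stand",st,st.mean(0)[:2])
for i in range(4): d=st[(i+1)%4]-st[i]; print(np.linalg.norm(d),np.degrees(np.arctan2(d[1],d[0])))
print("grip top", onz("top",T([(231,85),(258,222),(245,152)],195,170,4.4),118))
print("tri",tri((160/3.5+310,92/3.5+285),(245/4.4+195,152/4.4+170)))
# unit rim
t=cv2.imread("pics/top0.png")
u=onz("top",[(390.7,189.5),(494,200.5),(489.5,270),(383.2,258.4)],45); print("unit",u,u.mean(0))
for i in range(4): d=u[(i+1)%4]-u[i]; print(np.linalg.norm(d),np.degrees(np.arctan2(d[1],d[0])))
c=u.mean(0)[:2]
# crops, large
s=cv2.imread("pics/scene0.png")
a=cv2.resize(t[182:278,375:503],(640,480),interpolation=cv2.INTER_CUBIC)
b=cv2.resize(s[165:235,240:320],(480,420),interpolation=cv2.INTER_CUBIC)
o=np.zeros((590,790,3),np.uint8); o[:290,:387]=cv2.resize(a,(387,290)); o[:,390:790]=cv2.resize(cv2.resize(s[160:240,245:310],None,fx=6.15,fy=6.15,interpolation=cv2.INTER_CUBIC),(400,590))
o[295:585,:387]=cv2.resize(t[185:265,378:432],None,fx=3.6,fy=3.6,interpolation=cv2.INTER_CUBIC).copy().__getitem__((slice(0,288),slice(0,194))) if 0 else cv2.resize(t[185:255,375:468],(387,290),interpolation=cv2.INTER_CUBIC)
cv2.imwrite("pics/u.png",o)
E
```

```text
stand [[604.6 323.5   8. ]
 [636.7 177.6   8. ]
 [513.2 149.4   8. ]
 [477.3 296.6   8. ]] [558.  236.7]
149.40159083408432 -77.58500077663051
126.61777634422064 -167.14672702679022
151.46377909895574 103.70413399039762
130.02594863228617 11.94996800756911
grip top [[598.5 209.1 118. ]
 [531.5 193.3 118. ]
 [565.7 201.  118. ]]
tri (array([566.5, 204.1, 100.8]), np.float64(3.7661499542823655))
unit [[ 618.8 -108.9   45. ]
 [ 602.  -351.7   45. ]
 [ 440.6 -341.9   45. ]
 [ 461.   -94.7   45. ]] [ 530.6 -224.3   45. ]
243.35948901834345 -93.97051425601013
161.68372847445477 176.5375343029186
248.07314355744376 85.26906180912226
158.4185750179991 -5.1489857390875455
```

View pics/u.png

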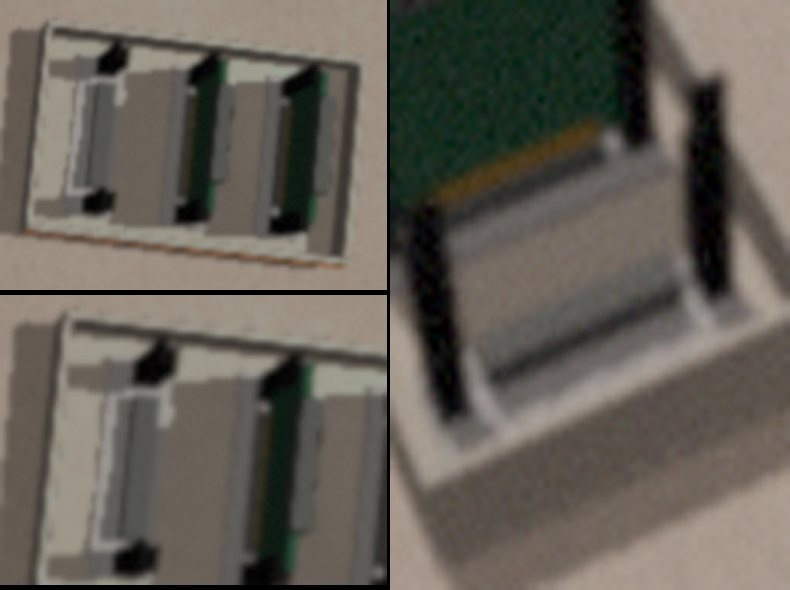

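```bash
python3 - <<'E'
from h import *
np.set_printoptions(precision=0,suppress=True)
a=np.radians(-4.3);ux=np.array([np.cos(a),np.sin(a)]);uy=np.array([-ux[1],ux[0]])
c=np.array([530.6,-224.3])+75*uy; print(c)
for nm,x in(("left",55),("right",-55)):
  for sd in(1,-1):
    for z in(6,76,106):
      X=np.r_[c+x*ux+5.5*sd*uy,z]; p=proj("scene",X)[0]; t=proj("top",X)[0]
      print(nm,"side",sd,z,"u.png scene",(p-[245,160])*[6.15,7.375]+[390,0]," top",(t-[375,185])*[387/93,290/70]+[0,295])
E
```

```text
[ 536. -150.]
left side 1 6 u.png scene [461. 414.]  top [125. 374.]
left side 1 76 u.png scene [437. 266.]  top [144. 358.]
left side 1 106 u.png scene [426. 197.]  top [153. 350.]
left side -1 6 u.png scene [450. 389.]  top [144. 376.]
left side -1 76 u.png scene [425. 241.]  top [165. 360.]
left side -1 106 u.png scene [414. 172.]  top [174. 352.]
right side 1 6 u.png scene [727. 288.]  top [107. 567.]
right side 1 76 u.png scene [719. 138.]  top [126. 560.]
right side 1 106 u.png scene [715.  68.]  top [135. 557.]
right side -1 6 u.png scene [714. 265.]  top [126. 569.]
right side -1 76 u.png scene [706. 114.]  top [146. 562.]
right side -1 106 u.png scene [702.  44.]  top [155. 559.]
```

The tall flanges are on the world +y side: post tops at (425,205) and (705,80) match that case, so the unit's +y is roughly world +y. I'll approach and grasp the wide card, the right-hand one in the top view.

```bash
cat >> h.py <<'E'
def Q(deg): a=np.radians(deg)/2; return np.array([0,np.cos(a),np.sin(a),0])
def st(m=""):
    s=ctrl.get_state(); print(m,"t",round(s['time_s'],2),"p",np.round(s['ee_pos'],1),"F",np.round(s['force'],1),"M",np.round(s['torque'],2),"gap",round(s['finger_gap'],1)); return s
E
python3 - <<'E'
from h import *
np.set_printoptions(precision=1,suppress=True)
print("short bar",onz("top",[(108/4.4+195,178/4.4+170)],118))
v=np.array([.225,-.974])*3   # bias away from the short card
p=np.array([565.7,201.])+v
p0=ctrl.get_state()['ee_pos']
ctrl.move_linear([p0[0],p0[1],360],speed=250)
ctrl.move_pose([p[0],p[1],300],Q(13)); st("above")
ctrl.move_linear([p[0],p[1],150],speed=200)
im=imaging.read_camera("scene"); cv2.imwrite("pics/g1.png",crop(im,270,200,160,120,5))
E
```

```text
short bar [[551.1 267.8 118. ]]
above t 3.82 p [566.8 197.  300. ] F [ 0.3  0.8 -0.2] M [-0.1 -0.  -0. ] gap 88.1
```

View pics/g1.png

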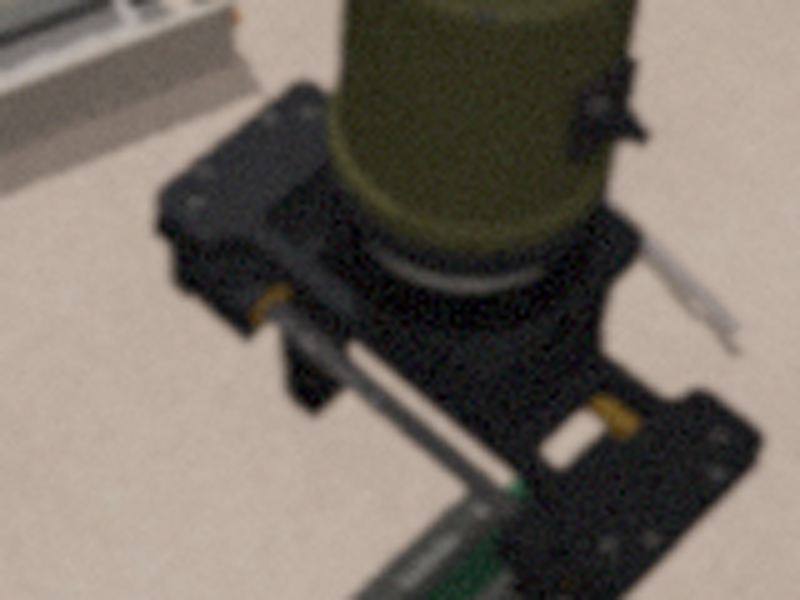

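The view shows the gripper over the stand with the jaws across the cards. The left finger is at (310,380) and the wide card's edge at (515,490) lies between the fingers. I'll descend with a force guard and grip.

```bash
python3 - <<'E'
from h import *
p=ctrl.get_state()['ee_pos']
print("stop?",ctrl.move_linear([p[0],p[1],90.5],speed=70,until_force=8)); st("down")
effector.close(force=15); st("closed15")
E
```

```text
stop? False
down t 5.77 p [567.7 198.8  90.9] F [ 0.1  0.9 -0.7] M [ 0.04 -0.01  0.02] gap 87.7
closed15 t 6.9 p [567.3 199.2  90.6] F [0.2 0.8 0. ] M [0.3  0.11 0.01] gap 12.1
```

```bash
python3 - <<'E'
from h import *
effector.close(force=45)
p=ctrl.get_state()['ee_pos']
ctrl.move_linear([p[0],p[1],150],speed=100); st("lifted")
ctrl.move_linear([p[0],p[1],260],speed=200)
ctrl.move_linear([536,-156,260],speed=220,orientation=Q(-4.3)); st("over bay")
ctrl.move_linear([536,-156,228],speed=100); st("low")   # edge ~ 145
im=imaging.read_camera("scene"); cv2.imwrite("pics/s2.png",im[:,:,::-1]); cv2.imwrite("pics/s2c.png",crop(im,215,110,112,120,5))
E
```

```text
lifted t 7.86 p [566.9 198.7 149.6] F [ 0.   0.3 -2.1] M [ 0.01  0.05 -0.03] gap 11.4
over bay t 10.33 p [ 536.3 -154.5  260.1] F [-0.6  0.9 -1. ] M [ 0.03 -0.01  0.08] gap 11.5
low t 10.8 p [ 536.1 -155.5  228. ] F [-0.5 -0.5 -0.5] M [ 0.05  0.   -0.05] gap 11.8
```

View pics/s2c.png

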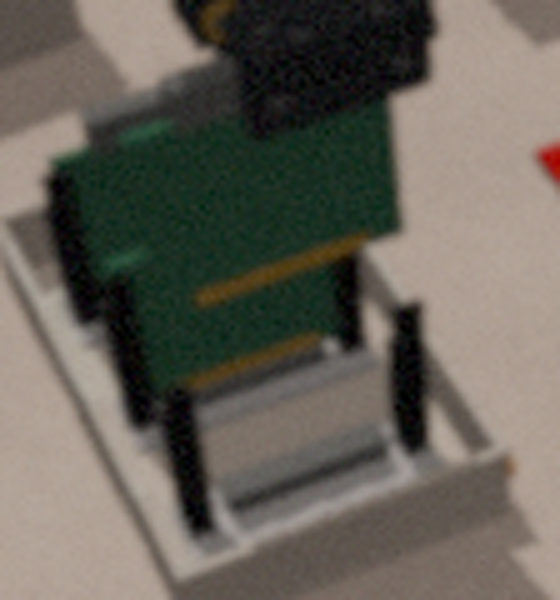

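The held card's lower right corner is at crop (400,228), and the posts' tops are at (180,385) and (408,305). I'll measure the x alignment in this picture and touch the tall flanges for y.

```bash
cat >> h.py <<'E'
a=np.radians(-4.3); UX=np.array([np.cos(a),np.sin(a)]); UY=np.array([-UX[1],UX[0]]); B=np.array([536.2,-149.5])
def W(x,y): return B+x*UX+y*UY
def prof(im,xs,y,z,n="scene"):
    X=np.array([np.r_[W(x,y),z] for x in xs]); p=proj(n,X).astype(np.float32)
    return cv2.remap(im,p[:,0].reshape(1,-1),p[:,1].reshape(1,-1),cv2.INTER_LINEAR)[0].astype(int)
E
python3 - <<'E'
from h import *
s=ctrl.get_state()
ctrl.move_linear([*W(0,-11),228],speed=60)
ctrl.move_linear([*W(0,-11),173],speed=100); s0=st("beside")
hit=ctrl.move_linear([*W(0,10),173],speed=10,until_force=5); s1=st(f"hit {hit}")
ctrl.sleep(.2); s1=st("settled")
d=s1['ee_pos'][:2]-B; print("bay x,y of TCP",d@UX,d@UY, "dM",np.round(s1['torque']-s0['torque'],2))
im=imaging.read_camera("scene"); cv2.imwrite("pics/s3.png",im[:,:,::-1]); cv2.imwrite("pics/s3c.png",crop(im,225,130,100,100,6))
E
```

```text
beside t 11.8 p [ 535.8 -160.4  173.3] F [-0.4  0.4 -1.4] M [ 0.08 -0.02  0.02] gap 11.2
hit True t 13.04 p [ 535.6 -150.9  172.7] F [-0.4 -3.2 -1.4] M [-0.51 -0.13 -0.1 ] gap 11.2
settled t 13.24 p [ 535.  -151.1  172.2] F [ 1.  -1.6 -1.1] M [-0.38 -0.15 -0.12] gap 11.2
bay x,y of TCP -1.0624832914395692 -1.6546733614343014 dM [-0.46 -0.13 -0.15]
```

View pics/s3c.png

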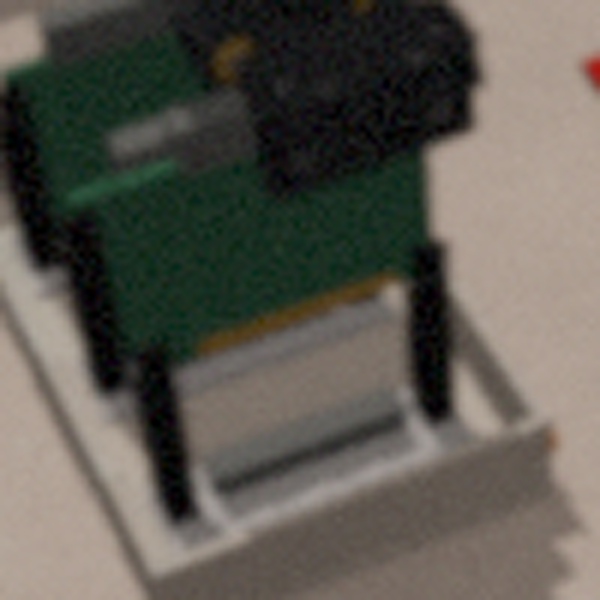

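```bash
python3 - <<'E'
from h import *
im=cv2.imread("pics/s3.png")
im=cv2.GaussianBlur(im,(0,0),.6)
L=np.arange(-70,-34,.25)
def edges(xs,v):
    g=np.gradient(cv2.GaussianBlur(v.astype(np.float32).reshape(1,-1),(0,0),3)[0]); 
    k=[i for i in range(2,len(g)-2) if abs(g[i])==abs(g[i-2:i+3]).max() and abs(g[i])>1.2]
    return [(float(xs[i]),round(float(g[i]),1)) for i in k]
for z in(118,124,130,136): print("card R",z,edges(L,prof(im,L,.85,z).sum(1)/3))
for z in(60,70,80,90,98):
    print("post -x",z,edges(L,prof(im,L,4.85,z).sum(1)/3)); print("post +x",z,edges(-L,prof(im,-L,4.85,z).sum(1)/3))
for z in (92,94,96,98): 
    xs=np.arange(-60,60,.5); print("gold",z,edges(xs,prof(im,xs,.85,z)[:,2]-prof(im,xs,.85,z)[:,0]))
E
```

```text
card R 118 [(-52.5, -4.1)]
card R 124 [(-52.75, -4.1)]
card R 130 [(-53.0, -4.0)]
card R 136 [(-53.5, -4.2)]
post -x 60 [(-62.75, -2.9), (-57.5, -2.6), (-39.75, 3.3)]
post +x 60 [(67.25, -4.3), (52.0, 3.3)]
post -x 70 [(-58.25, -4.3), (-40.75, 3.2)]
post +x 70 [(67.5, -3.3), (51.5, 3.6)]
post -x 80 [(-56.25, -4.9), (-40.75, 4.5)]
post +x 80 [(66.25, -3.2), (52.25, 3.3)]
post -x 90 [(-56.0, -4.6), (-38.75, 2.7)]
post +x 90 [(64.75, -1.2), (53.25, 2.2)]
post -x 98 [(-56.5, -4.3)]
post +x 98 [(68.5, 1.5), (63.5, -1.7)]
gold 92 [(-56.5, -1.8), (-39.0, 2.6), (40.0, -3.4)]
gold 94 [(-56.0, -1.8), (-38.0, 2.1), (40.5, -2.5)]
gold 96 [(-56.0, -1.6), (39.5, -1.7)]
gold 98 [(-54.5, -1.6)]
```

```bash
python3 - <<'E'
from h import *
im=cv2.GaussianBlur(cv2.imread("pics/s2.png"),(0,0),.6)
d=np.array([536.1,-155.5])-B; print("tcp bay",d@UX,d@UY); y=d@UY+2.5
def edges(xs,v,t=1.2):
    g=np.gradient(cv2.GaussianBlur(v.astype(np.float32).reshape(1,-1),(0,0),3)[0]); 
    return [(float(xs[i]),round(float(g[i]),1)) for i in range(2,len(g)-2) if abs(g[i])==abs(g[i-2:i+3]).max() and abs(g[i])>t]
L=np.arange(-70,-34,.25)
for z in(150,156,165,174,182,190): print("R",z,edges(L,prof(im,L,y,z).sum(1)/3))
xs=np.arange(-60,60,.5)
for z in(144,147,150,153,156): p=prof(im,xs,y,z); print("gold",z,edges(xs,p[:,2]-p[:,0]))
zs=np.arange(130,170,.5)
for x in(-30,-15,0,15,30):
    X=np.array([np.r_[W(x,y),z] for z in zs]);p=proj("scene",X).astype(np.float32);v=cv2.remap(im,p[:,:1].T.copy(),p[:,1:].T.copy(),1)[0].astype(int); g=v[:,2]-v[:,0]; w=np.clip(g-5,0,None); print("gold z at",x,(w*zs).sum()/w.sum())
E
```

```text
tcp bay 0.35015384760543194 -5.990608673833329
R 150 [(-53.5, -4.4)]
R 156 [(-52.75, -4.3)]
R 165 [(-54.0, -4.3)]
R 174 [(-53.0, -4.2)]
R 182 [(-53.0, -4.3)]
R 190 [(-53.25, -4.3)]
gold 144 [(-52.0, -1.9), (-38.0, 3.0), (40.0, -3.8)]
gold 147 [(-52.5, -1.9), (-38.0, 2.1), (40.0, -2.4)]
gold 150 [(-53.0, -2.1)]
gold 153 [(-52.5, -2.4)]
gold 156 [(-51.5, -2.6)]
gold z at -30 140.875
gold z at -15 141.59883154819863
gold z at 0 141.35721596724667
gold z at 15 141.57978723404256
gold z at 30 141.42356377799416
```

```bash
python3 - <<'E'
from h import *
def edges(xs,v,t=1.2):
    g=np.gradient(cv2.GaussianBlur(v.astype(np.float32).reshape(1,-1),(0,0),3)[0]); 
    return [(float(xs[i]),round(float(g[i]),1)) for i in range(2,len(g)-2) if abs(g[i])==abs(g[i-2:i+3]).max() and abs(g[i])>t]
xs=np.arange(-75,75,.25)
t=cv2.imread("pics/top0.png")
for y in(1.4,2.9,4.4): print("top z106",y,edges(xs,prof(t,xs,y,106,"top").sum(1)/3,2))
for f in("scene0","s2"):
    im=cv2.imread(f"pics/{f}.png")
    for z in(60,70,80): print(f,z,edges(xs,prof(im,xs,4.85,z).sum(1)/3,2))
E
```

```text
top z106 1.4 [(-63.0, -4.3), (-46.25, 2.4), (39.0, -4.1), (67.75, 4.5)]
top z106 2.9 [(-63.75, -4.6), (-44.5, 2.6), (30.5, 2.3), (37.25, -4.7), (67.75, 4.8)]
top z106 4.4 [(-64.25, -4.6), (-44.75, 2.8), (30.25, 2.4), (36.75, -5.1), (67.75, 5.0)]
scene0 60 [(-64.25, -3.1), (-57.0, -2.6), (-39.75, 3.6), (52.0, -3.8), (67.5, 4.0)]
scene0 70 [(-58.0, -5.1), (-40.25, 3.5), (51.75, -3.5), (55.75, -2.2), (65.75, 3.6), (72.5, 2.2)]
scene0 80 [(-56.0, -5.3), (-40.75, 4.3), (52.25, -3.1), (64.5, 2.9), (67.75, 3.2)]
s2 60 [(-64.25, -3.3), (-58.75, -2.7), (-39.75, 3.7), (52.25, -4.0), (66.5, 4.2)]
s2 70 [(-59.25, -4.7), (-42.25, 3.9), (52.75, -3.7), (65.25, 4.0)]
s2 80 [(-55.75, -5.6), (-41.0, 4.5), (52.0, -3.5), (67.25, 3.3)]
```

```bash
python3 - <<'E'
from h import *
def b(s): d=s['ee_pos'][:2]-B; print("   bay",np.round([d@UX,d@UY],2))
ctrl.move_linear([*W(3.5,-2.8),173],speed=30); ctrl.sleep(.2); b(st("over slot"))
hit=ctrl.move_linear([*W(3.5,-2.8),138],speed=25,until_force=6); ctrl.sleep(.1); b(st(f"down hit {hit}"))
im=imaging.read_camera("scene"); cv2.imwrite("pics/s4.png",im[:,:,::-1]); cv2.imwrite("pics/s4c.png",crop(im,225,130,100,100,6))
E
```

```text
over slot t 13.8 p [ 539.5 -152.3  173. ] F [ 0.7 -0.7 -1.9] M [-0.03 -0.07 -0.01] gap 11.4
   bay [ 3.46 -2.57]
down hit False t 15.45 p [ 539.5 -152.5  138.1] F [ 0.1  0.5 -0.7] M [ 0.01  0.03 -0.02] gap 11.5
   bay [ 3.57 -2.79]
```

View pics/s4c.png

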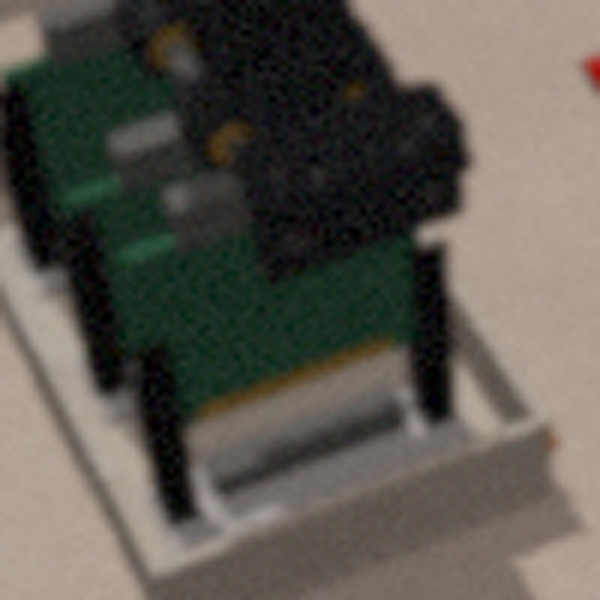

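The card is between both posts, its edges behind the flanges at (150,350) and (430,245), with no contact force. I'll lower it and press it home.

```bash
python3 - <<'E'
from h import *
hit=ctrl.move_linear([*W(3.5,-2.8),112],speed=25,until_force=8); st(f"to socket {hit}")
if not hit:
    for z in (106,103,100,97,94):
        hit=ctrl.move_linear([*W(3.5,-2.8),z],speed=12,until_force=35); st(f"press {z} {hit}")
        if hit: break
E
```

```text
to socket False t 16.69 p [ 539.6 -152.6  112.1] F [-0.6  0.3 -1.4] M [-0.01 -0.03 -0.06] gap 11.3
press 106 False t 17.34 p [ 539.9 -152.6  107. ] F [-0.8  0.8  7.9] M [0.07 0.39 0.04] gap 11.5
press 103 False t 17.74 p [ 539.8 -152.6  104.1] F [-2.3 -0.   8.7] M [0.07 0.49 0.04] gap 11.1
press 100 False t 18.14 p [ 539.8 -152.6  101.1] F [-1.7  0.2  8.3] M [0.03 0.44 0.03] gap 11.5
press 97 False t 18.54 p [ 539.7 -152.8  100.6] F [-8.3  1.4 30.9] M [ 0.22  1.67 -0.09] gap 11.4
press 94 False t 18.94 p [ 540.  -152.9  100.3] F [-13.7   2.1  54.1] M [0.42 2.8  0.03] gap 11.4
```

```bash
python3 - <<'E'
from h import *
ctrl.move_linear([*W(3.5,-2.8),100.6],speed=20); ctrl.sleep(.2); st("relaxed")
effector.open_jaws(); st("open")
hit=ctrl.move_linear([*W(3.5,-2.8),160],speed=60); st("up")
ctrl.move_linear([*W(3.5,-2.8),300],speed=200)
ctrl.move_linear([420,120,400],speed=250); ctrl.sleep(.3); st("away")
im=imaging.read_camera("scene"); t=imaging.read_camera("top")
cv2.imwrite("pics/s5.png",im[:,:,::-1]);cv2.imwrite("pics/t5.png",t[:,:,::-1])
cv2.imwrite("pics/f.png",np.hstack([crop(im,200,115,130,130,3),crop(t,375,175,130,130,3)]))
E
```

```text
relaxed t 19.62 p [ 539.5 -152.6  100.7] F [-1.7 -0.3  7.8] M [0.07 0.37 0.03] gap 11.8
open t 20.82 p [ 539.5 -152.5  100.6] F [ 0.   0.1 -0.6] M [ 0.07 -0.03  0.03] gap 87.8
up t 21.96 p [ 539.2 -152.6  159.6] F [-0.2 -0.2  0.2] M [ 0.03 -0.   -0.04] gap 88.3
away t 24.52 p [420.1 119.5 399.8] F [0.1 0.  0.3] M [ 0.05 -0.03  0.01] gap 88.3
```

View pics/f.png

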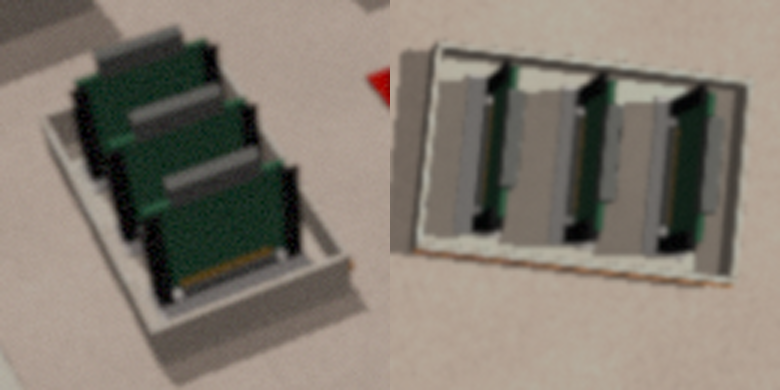

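The fitted card stands upright, level with its two neighbours, with its bar at (210,175) in the scene half and (510,145) in the top half. The arm is clear, so I'll hand the job in.

```bash
python3 -c "
from station import ctrl
print(ctrl.sign_off())"
```

```text
the job is handed in; nothing more can be done
None
```

The full-width card is seated in the free guides and released, and the job was handed in about 25 s into the 50 s limit; no verdict was reported.

**What I did:** I gripped the card by its bar and lifted it out of the stand. I brought it against the tall flanges from the low side with a light touch (about 3–5 N) to find the slot in y, and lined it up in x from the scene camera. It slid down the guides with no contact force. I then pressed it down, let go and backed off.

**Last checks:**
- **Socket:** it moved at about 8 N, a little less than the stated 12 N, then came up against a hard stop. The force rose to 54 N with the tool at 100.3–100.6 mm, where 100.6 mm was predicted for a fully home card.
- **Final pictures:** the card stands upright and level with its two neighbours.
- **Release:** the force on the tool was about zero after opening and backing off, and the arm is clear of everything.

**Disagreements and unchecked points:**
- **x position of the bay:** the scene camera put it about 5 mm from my first estimate from the tray's corners. I used the scene camera value, and the card went in freely.
- **Card's x offset in the grip:** two estimates differed by about 1 mm.
- **Narrower card and bench items:** I did not check them again afterwards, but no unexpected contact force showed in the readings.

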